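Slide the coupon carrier under the gauge gate and start the reading

TASK

Push the flat coupon carrier with the fingertips, without picking it up, along the table through the funnel and under the low white bridge until it is fully home against the blue stop; keep it flat on the table, never lifted or tipped. Then press the green start button right down and let it come back up, leaving the carrier home. Do not press the start button before the carrier is home, never press the red button, and leave everything else on the table where it is.

Things in the scene. Friction and masses are not known exactly. Their poses are not given: they have to be found in the camera images.
- gate: the gauge gate, a fixed white bridge. Origin: on the table under the bridge's middle; x level along the passage from the funnel (-x) to the blue stop (+x), y across, z up. Bridge: x -25..+25 mm, y -77..+77, underside 16 and top 46 mm above the table; black sensor on top, 32 mm across, to 70 mm. Passage 114 mm wide (y -57..+57), with 12 mm high dark rails on to the stop.
- gate_stop (a point): middle of the near face of the blue stop bar that ends the passage (gate x +80 mm), at the top of the 20 mm high bar
- gate_mouth (a point): middle of the open end of the funnel, on the table (gate x -61 mm): two dark wings, 12 mm high, narrow the way from 153 mm wide here to 114 mm at the bridge's front (gate x -25 mm)
- carrier: the coupon carrier, a loose flat dark plate with amber face and green coupons: 150 mm long (x), 100 wide (y), 12 thick, 0.3-0.5 kg, upright edges. Origin: centre of underside. Starts flat on the table before the funnel, a little turned and off line, x roughly along the gate's x. Home: leading edge on the blue stop, centre at gate x +5 mm, last 45 mm sticking out before the bridge.
- start_top (a point): the centre of the top of the green start button, 22 mm above the table when up; a round cap 32 mm across in a grey round housing 48 mm across and 12 mm high, fixed to the table. It is pressed straight down, 6 mm, about 5 N at the bottom, and springs back.
- start (a joint): travel of the green start button in m: 0 up, 0.006 fully down
- stop_top (a point): the centre of the top of the red stop button, same size as the green one; not to be pressed
- stop (a joint): travel of the red stop button in m: 0 up, 0.006 fully down
- objective: a small steel microscope objective, 36 mm across, 52 mm tall, standing on its narrow end beside the lane on the side of the gate's +y (bystander, loose; origin: centre of its underside as built)
- jar: a small amber jar, 40 mm across, 60 mm tall, on the side of the gate's -y (bystander, loose; origin: centre of its underside as built)
- tray: a blue divided tray, 100 x 130 x 30 mm, on the table (bystander, loose; origin: centre of its underside as built)
- screwdriver: a blue-handled screwdriver, 170 mm long, 26 mm thick handle, lying on the table (bystander, loose; origin: centre of its underside as built)
- gauge_block: a steel gauge block, 35 x 60 x 30 mm, beside the gate on its +y side (bystander, loose; origin: centre of its underside as built)
Not all that is in view belongs to the job. Leave any turquoise or yellow look-alike of the gate alone.

How it is judged (in metres and radians):
On the way, in this order (a step that is already met when the one before it is completed fails the run):
1. the carrier is slid home against the blue stop under the bridge (x of carrier in the frame of gate between 0.0005 and 0.009 m and y of carrier in the frame of gate between -0.012 and 0.012 m and angle between the x axis of carrier and the x axis of gate, either way round below 0.07 rad and height (world z) of carrier below 0.003 m and angle between carrier's own z axis and vertical below 0.03 rad), for 0.2 s.
2. the green start button is pressed right down (all of step 1 and value of joint start above 0.0045 m).
At the end, for the whole second after the job is handed in: The carrier lies flat and still under the bridge, its leading edge within 4.5 mm of the blue stop, within 4 degrees of square to it and within 12 mm of the middle of the passage; the start button has been pressed (at least 4.5 of its 6 mm) after that and is up again; the red button is up (all of step 1 and linear speed of carrier below 0.01 m/s and value of joint each of start, stop below 0.0015 m); the robot touches nothing.
It fails at once if the carrier is lifted off the table (height (world z) of carrier above 0.005 m).
It fails at once if the carrier is tipped by more than about 4 degrees (angle between carrier's own z axis and vertical above 0.07 rad).
It fails at once if the start button is pressed while the carrier is not home (value of joint start above 0.003 m and not (x of carrier in the frame of gate between 0.0005 and 0.009 m and y of carrier in the frame of gate between -0.012 and 0.012 m and angle between the x axis of carrier and the x axis of gate, either way round below 0.07 rad and height (world z) of carrier below 0.003 m and angle between carrier's own z axis and vertical below 0.03 rad)).
It fails at once if the red stop button is pressed (value of joint stop above 0.003 m).
It fails at once if a bystander is moved or knocked over (distance of any of objective, jar, tray, screwdriver, gauge_block from where it was at the start of the episode above 0.015 m or angle between any of objective, jar, tray, gauge_block's own z axis and vertical above 0.4 rad).
It also fails if it takes over 58 s, if anything falls off the work surface, if the arm or the gripper's body presses on something with over 40 N, if the wrist force passes 120 N, or if a joint passes its speed limit or range.

ROBOT

A 6-joint arm with a two-finger parallel gripper is mounted at the origin on the work surface. World frame = base frame: x ahead of the robot, y to its left, z up, the work surface at z = 0. Lengths are in mm, angles in rad, forces in N, time in s.
With the tool pointing down it reaches from about 275 to 750 mm from the base axis. Payload 10.2 kg.
Tool frame: the origin (TCP) lies midway between the tips of the shut fingers; the grasp point (between the pads) lies 19 mm behind it; z points along the fingers, y is the line along which they close (so a half turn about z gives the same grasp; the last joint's range is limited). The gripper opens to 85 mm and grips with 20 to 120 N. Pads are 22 mm wide; open, the fingers measure 114 mm over their backs; the gripper's body (76 mm by 85 mm) begins 54 mm behind the grasp point. The pads swing forward as they close: fully open they stand 13 mm farther back than shut.
Start: joints at [1.116, 0.313, 1.498, -0, 1.331, -0.223], TCP at [120.621, 510.962, 231.294] pointing down, gripper open.
Joint ranges: [-2.94, 2.94], [-0.97, 2.17], [0.19, 2.56], [-1.23, 4.37], [0.02, 3.11], [-2.88, 2.88]. Speed limits (rad/s): [2.39, 2.39, 3.01, 3.14, 3.14, 3.14].

INTERFACE

Orientations are given as a 3x3 rotation matrix whose columns are the frame's x, y, z axes.
In Python, from workcell import env gives the robot as it stands. Calls block until the motion is done:
- env.movep(position, orientation): joint-space move of the TCP to a pose.
- env.move_l(position, feed=150, rotation=None): straight line of the TCP; rotation=None keeps the orientation; feed is the mean speed in mm/s.
- env.move_j(angles): joint-space move.
- env.grip(opening, effort=None): finger opening in mm; effort is the grip in N (None keeps the last); returns when the fingers have stopped.
- env.sleep(seconds).
- env.inverse_kinematics(position, orientation): joint angles nearest the present ones, or None.
- env.observe(): the state.
- env.get_image(name): name is "scene" or "top" or "wrist"; returns the picture (400x640x3 uint8, red, green, blue); there is no depth.
- env.get_calibration(name): a dict with "camera_matrix" (3x3 intrinsics, pixels), "cam_to_world" (4x4, takes a point from camera to world coordinates). Camera axes: x right, y up, looking along -z (the intrinsics and any distortion apply to the point x, -y, -z); pixel columns grow to the right and rows downward; lengths in mm; the calibration is good to about 2 mm. A picture is of the moment at which its call begins: read the wrist's pose just before it. get_calibration takes no time and is no camera call; for the wrist camera it gives the pose at the moment of the call.
A pose or a line that the arm cannot do raises env.MotionError and nothing moves.
- env.sign_off(): hands the job in; it is judged then, once.
The state is a dict: "t": time; "joint_positions": joint angles; "dq": joint speeds; "joint_efforts": joint torques, N m; "ee_pos": TCP position; "eef_rot": TCP orientation; "ft_force": force on the tool from outside, world axes, zero at the start; "wrist_torque": the same for the moment, N m; "opening": finger opening in mm; "grip_force": force on a finger pad.
Only numpy, scipy, OpenCV 4.12 (cv2) and the standard library are available. Lean on these libraries where they do the work, as an engineer would, in place of code of your own. Each camera call takes 0.05 s, during which the arm holds its last target. There are 200 camera calls.

## Working session

There is one attempt and no reset: what is moved stays moved. The work goes in short steps, each a Python script; the robot and the scene stay as the last script left them, time stands still between calls to the robot, and variables do not carry over. Pictures are saved under pics/ and viewed, at most 10 in all, crops included, and the job is handed in when it is done.

```bash
mkdir -p pics; ls; cat > h.py <<'E'
import numpy as np, cv2
from workcell import env
def shot(cam,fn):
    c=env.get_calibration(cam); im=env.get_image(cam)
    cv2.imwrite('pics/'+fn,im[:,:,::-1]); np.savez('pics/'+fn+'.npz',K=c['camera_matrix'],T=c['cam_to_world'])
    return im,c
def px2w(fn,uv,z):
    d=np.load('pics/'+fn+'.npz'); K,T=d['K'],d['T']
    uv=np.atleast_2d(uv).astype(float)
    r=np.c_[uv,np.ones(len(uv))]@np.linalg.inv(K).T
    r=r*[1,-1,-1]; r=r@T[:3,:3].T; o=T[:3,3]
    z=np.broadcast_to(z,len(uv))
    return o+r*((z-o[2])/r[:,2])[:,None]
def w2px(fn,P):
    d=np.load('pics/'+fn+'.npz'); K,T=d['K'],d['T']
    p=(np.atleast_2d(P)-T[:3,3])@T[:3,:3]*[1,-1,-1]; q=p@K.T
    return q[:,:2]/q[:,2:]
E
python3 - <<'E'
from h import *
for c in('top','scene','wrist'):
    im,k=shot(c,c+'0.png'); print(c,k)
a=cv2.imread('pics/top0.png');
print(env.observe())
E
```

```text
pics
top {'camera_matrix': array([[510.65521705,   0.        , 315.21848545],
       [  0.        , 510.65521705, 187.73735151],
       [  0.        ,   0.        ,   1.        ]]), 'cam_to_world': array([[ 2.22603597e-02,  9.90028041e-01, -1.39100518e-01,
         2.60114523e+02],
       [-9.99714189e-01,  2.08296269e-02, -1.17331174e-02,
        -2.10304927e+01],
       [-8.71870336e-03,  1.39321945e-01,  9.90208756e-01,
         1.73294116e+03],
       [ 0.00000000e+00,  0.00000000e+00,  0.00000000e+00,
         1.00000000e+00]])}
scene {'camera_matrix': array([[384.62927053,   0.        , 321.44631559],
       [  0.        , 384.62927053, 198.83191236],
       [  0.        ,   0.        ,   1.        ]]), 'cam_to_world': array([[ 7.66230528e-01, -5.60313292e-01,  3.14546964e-01,
         8.41096788e+02],
       [ 6.42561395e-01,  6.69951479e-01, -3.71860014e-01,
        -3.98558048e+02],
       [-2.37309510e-03,  4.87046231e-01,  8.73372966e-01,
         9.81674700e+02],
       [ 0.00000000e+00,  0.00000000e+00,  0.00000000e+00,
         1.00000000e+00]])}
wrist {'camera_matrix':
[... 624 characters left out ...]
    1.33102320e+00, -2.23411081e-01]), 'dq': array([-0.0005385 ,  0.00061819, -0.00247072, -0.0015915 ,  0.00073072,
       -0.00105716]), 'joint_efforts': array([ 1.80775245e-03, -4.12370539e+01, -2.59792936e+01, -1.41640467e-04,
        3.29613868e-03, -2.39295849e-05]), 'ee_pos': array([120.51808255, 510.77208007, 230.87331767]), 'eef_rot': array([[-9.73261912e-01,  2.29697753e-01, -4.39888135e-04],
       [ 2.29698068e-01,  9.73261520e-01, -9.00558954e-04],
       [ 2.21269827e-04, -9.77521183e-04, -9.99999498e-01]]), 'ft_force': array([-0.00274816, -0.56143909, -0.73182237]), 'wrist_torque': array([-0.06400688, -0.06658216,  0.01487115]), 'grip_force': 0.0, 'opening': 85.44010651010578}
```

View pics/top0.png

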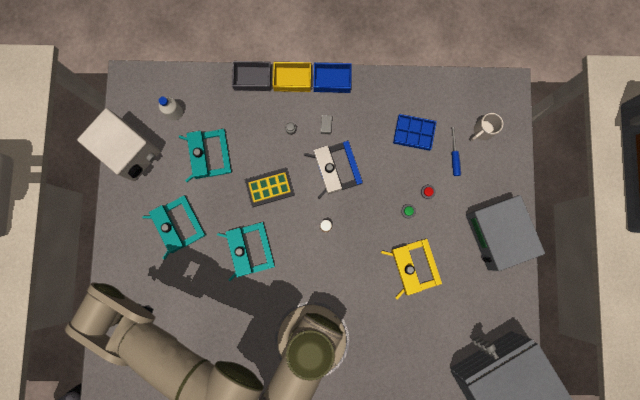

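View pics/scene0.png

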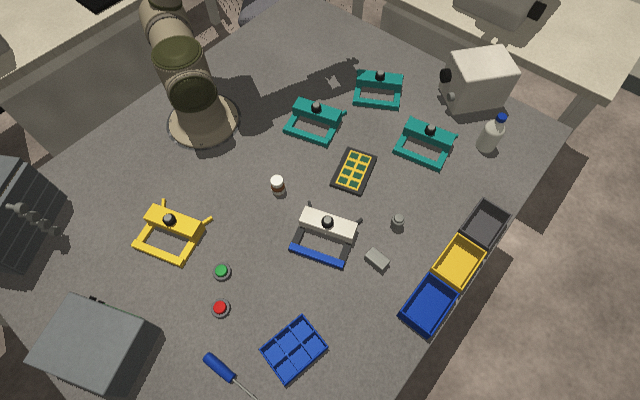

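The top view shows these candidates:
- **Gates:** the white one with the blue bar at (335,168) fits the description. The turquoise ones at (207,153), (175,223), (248,250) and the yellow one at (412,267) are look-alikes.
- **Carrier:** only (270,187).
- **Buttons:** green at (408,211) and red at (428,191).
- **Bystanders:** jar (326,225), objective (291,128), gauge block (326,123), tray (414,132) and screwdriver (456,155).

I'll check the white gate in one close crop.

```bash
python3 - <<'E'
from h import *
a=cv2.imread('pics/top0.png')[110:240,240:440]
cv2.imwrite('pics/c0.png',cv2.resize(a,None,fx=4,fy=4,interpolation=cv2.INTER_CUBIC))
E
```

```text
(no output)
```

View pics/c0.png

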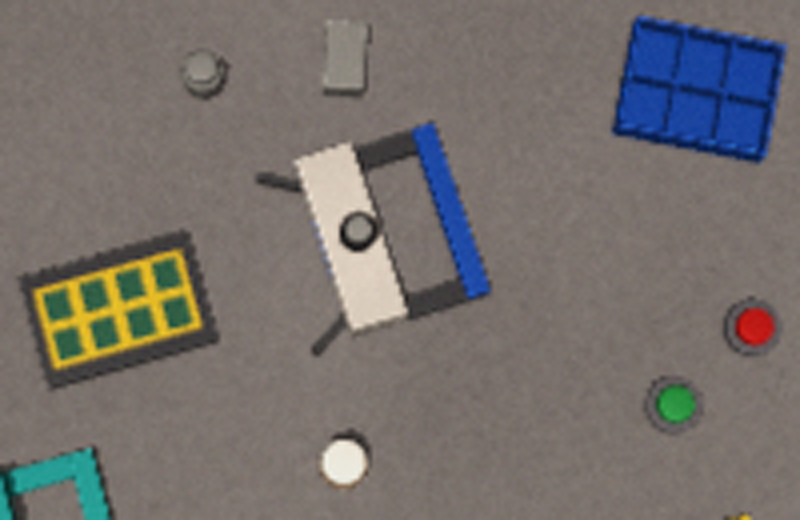

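The crop confirms the white bridge with its blue bar; the wings open towards the carrier. In crop pixels, the bridge corners are about (293,160), (350,142), (409,315), (355,332), the carrier corners (22,277), (187,232), (217,340), (53,387), and the green cap (677,404).

```bash
python3 - <<'E'
from h import *
f='top0.png'
def P(l,z): return px2w(f,(np.array(l)+.5)/4-.5+[240,110],z)[:,:2]
b=P([(293,160),(350,142),(409,315),(355,332)],46)
s=P([(412,127),(434,122),(491,292),(469,298)],20)
c=P([(22,277),(187,232),(217,340),(53,387)],12)
u=P([(677,404),(756,326)],22)
j=P([(203,66),(345,462),(346,55)],[52,60,30])
for n,a in(('b',b),('s',s),('c',c)): 
  print(n,a.round(1).tolist(),a.mean(0).round(1),np.linalg.norm(np.roll(a,-1,0)-a,axis=1).round(1))
ang=lambda d:np.degrees(np.arctan2(d[1],d[0]))
print('ang b',ang(b[1]-b[0]),ang(b[2]-b[3]),'across',ang(b[0]-b[3]),ang(b[1]-b[2]),ang(s[0]-s[3]),ang(s[1]-s[2]))
print('c',ang(c[1]-c[0]),ang(c[2]-c[3]),ang(c[0]-c[3]),ang(c[1]-c[2]))
print('s near mid',(s[0]+s[3])/2,'u',u,'j',j)
E
```

```text
b [[626.7, 9.7], [643.1, -38.0], [496.8, -89.9], [481.6, -45.2]] [562.  -40.9] [ 50.5 155.3  47.2 155.1]
s [[663.3, -91.1], [668.0, -109.9], [521.6, -160.2], [516.1, -141.6]] [ 592.2 -125.7] [ 19.4 154.8  19.4 155.6]
c [[527.4, 239.4], [569.3, 99.7], [476.7, 71.4], [433.6, 209.2]] [501.8 154.9] [145.9  96.8 144.4  98.5]
ang b -70.95751516235553 -71.18555559413574 across 20.75074252834057 19.550278363191804 18.9183691845111 18.932338278771102
c -73.30423510217776 -72.65154616316562 17.857109801982713 16.994314821723876
s near mid [ 589.66286772 -116.36278444] u [[ 429.50247061 -316.83407609]
 [ 496.97002891 -383.56275534]] j [[704.92396325  87.60739761]
 [372.26928108 -38.84393996]
 [722.87118988 -33.27225465]]
```

```bash
cat >> h.py <<'E'
G0=np.array([562.,-41.]); GY=np.radians(-70.6)
def fr(th=0):
    a=GY+th; gx=np.array([np.cos(a),np.sin(a),0]); z=np.array([0,0,-1.]); x=-gx
    return np.c_[x,np.cross(z,x),z]
def g2w(x,y,z):
    gx=np.array([np.cos(GY),np.sin(GY)]); gy=np.array([-gx[1],gx[0]])
    return np.r_[G0+gx*x+gy*y,z]
def w2g(P):
    gx=np.array([np.cos(GY),np.sin(GY)]); gy=np.array([-gx[1],gx[0]])
    d=np.atleast_2d(P)[:,:2]-G0; return np.c_[d@gx,d@gy]
E
python3 - <<'E'
from h import *
env.movep(g2w(-160,5,240),fr())
env.sleep(.2)
shot('wrist','w1.png'); o=env.observe(); print(o['t'],o['ee_pos'],o['joint_positions'],o['ft_force'])
E
```

```text
2.4167 [513.4787705  111.9730876  240.00687296] [-8.43999280e-03  3.07704650e-01  1.48170109e+00  1.12557170e-05
  1.35217321e+00 -3.47794403e-01] [-0.24989214  0.51029708 -0.30098568]
```

View pics/w1.png

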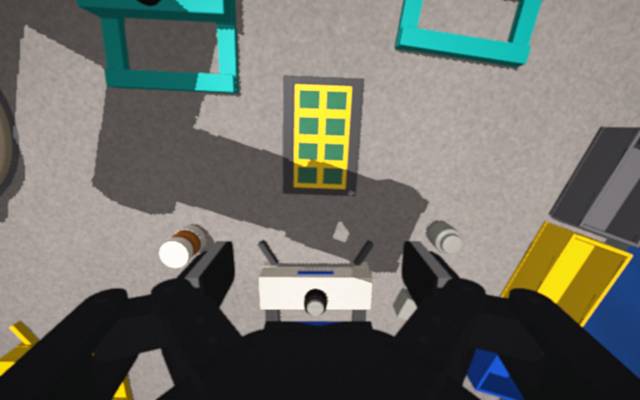

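Wrist view: the carrier's corners are about (285,77), (364,80), (356,195), (283,193). The wing tips are near (262,242) and (369,242), and the bridge's front bottom edge runs from (260,265) to (371,267).

```bash
python3 - <<'E'
from h import *
f='w1.png'
print(w2g(px2w(f,[(285,77),(364,80),(356,195),(283,193)],12)).round(1).tolist())
print(w2g(px2w(f,[(262,242),(369,242)],12)).round(1).tolist())
print(w2g(px2w(f,[(260,265),(371,267)],16)).round(1).tolist())
# predicted gate features for check
P=[g2w(-61,76,12),g2w(-61,-76,12),g2w(-25,77,46),g2w(-25,-77,46),g2w(0,0,70),g2w(-205,9,12)]
print(w2px(f,P).round(1).tolist())
a=cv2.imread('pics/w1.png')
c1=cv2.resize(a[60:210,255:400],None,fx=4,fy=4,interpolation=cv2.INTER_CUBIC)
cv2.imwrite('pics/c1.png',cv2.resize(a[225:340,240:400],None,fx=5,fy=5,interpolation=cv2.INTER_CUBIC))
# carrier centre from amber+green minAreaRect
h=cv2.cvtColor(a,cv2.COLOR_BGR2HSV); m=cv2.inRange(h,(18,90,60),(90,255,255)); m[:70]=0;m[210:]=0;m[:,:270]=0;m[:,380:]=0
c=max(cv2.findContours(cv2.morphologyEx(m,cv2.MORPH_CLOSE,np.ones((5,5))),0,1)[0],key=cv2.contourArea)
p=w2g(px2w(f,c[:,0],12)).astype(np.float32); print(cv2.minAreaRect(p))
E
```

```text
[[-280.7, -35.1], [-277.4, 61.8], [-131.6, 57.4], [-134.3, -42.1]]
[[-62.1, -74.4], [-62.3, 78.5]]
[[-27.9, -78.2], [-24.9, 82.5]]
[[367.2, 242.8], [260.9, 242.7], [371.0, 278.0], [256.6, 277.9], [313.6, 305.3], [320.8, 140.1]]
((-206.54867553710938, 9.327381134033203), (72.8196792602539, 132.40573120117188), 88.02529907226562)
```

View pics/c1.png

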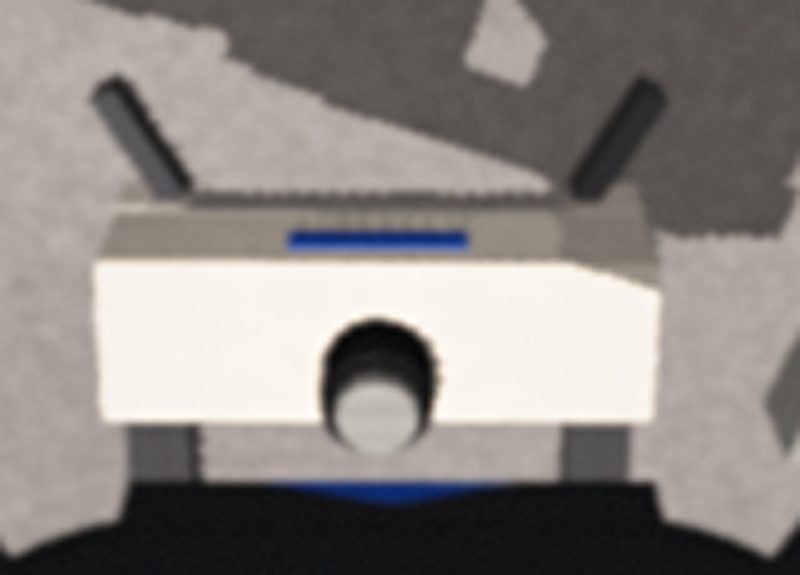

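Both views agree on the gate to about 2 mm. The carrier sits about 7.5 mm off line at y and turned about −2°. I'll lower the opened fingers behind it, feeling for the table.

```bash
cat >> h.py <<'E'
gy=np.array([-np.sin(GY),np.cos(GY)]); G0=G0+1.1*gy
def tool(cx,cy,th,back,z):  # TCP for carrier pose in gate frame, TCP 'back' mm behind its centre
    return g2w(cx-back*np.cos(th),cy-back*np.sin(th),z)
E
python3 - <<'E'
from h import *
th=np.radians(-2.1); c=(-206,7.5)
env.movep(tool(*c,th,75+11+22,60),fr(th))
env.grip(60)
env.move_l(tool(*c,th,108,16),100)
env.sleep(.2); f0=env.observe()['ft_force'].copy()
z=16
while z>-8:
    z-=1.5; env.move_l(tool(*c,th,108,z),40); o=env.observe(); df=o['ft_force']-f0
    if df[2]>2: break
print(z,o['ee_pos'],df,o['opening'],o['t'])
env.move_l(tool(*c,th,108,z+4),40); env.sleep(.1); o=env.observe(); print(o['ee_pos'],o['ft_force']-f0,o['t'])
shot('wrist','w2.png')
E
```

```text
-6.5 [469.68044276 259.31438245  -5.10555163] [-6.47900798 -1.87878591 17.69006358] 59.97582396701968 8.275
[469.44339011 259.22341544  -2.78934124] [0.41385956 1.54374718 0.5973474 ] 8.625
```

View pics/w2.png

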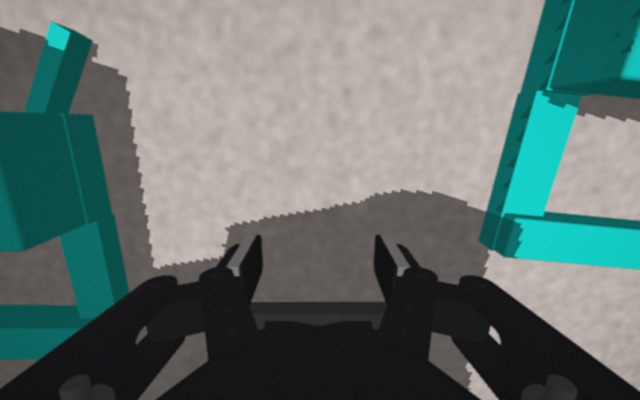

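The tips are about 2.5 mm above the table, straddling the centreline, and clear of the turquoise gates (left x<130, right x>480). Now I'll push.

```bash
python3 - <<'E'
from h import *
Z=-2.5; f0=env.observe()['ft_force'].copy()
for x,y,d in[(-206,7.5,-2.1),(-175,5,-1.4),(-140,2,-.5),(-110,0,0),(-70,0,0),(-40,0,0)]:
    t=np.radians(d); env.move_l(tool(x,y,t,86,Z),50,fr(t)); o=env.observe()
    df=o['ft_force']-f0; print(x,o['ee_pos'].round(1),df.round(1))
    if np.linalg.norm(df)>15: print('STOP');break
env.sleep(.1); print(env.observe()['t'])
shot('top','t3.png'); shot('wrist','w3.png')
a=cv2.imread('pics/t3.png')[110:240,240:440]; b=cv2.imread('pics/w3.png')
cv2.imwrite('pics/c3.png',np.vstack([cv2.resize(a,(480,312),interpolation=cv2.INTER_CUBIC),cv2.resize(b,(480,288))]))
E
```

```text
-206 [476.2 238.1  -2.5] [-0.7 -0.8  1.4]
-175 [483.1 207.7  -2.5] [ 0.2 -0.4  1. ]
-140 [490.6 173.4  -2.5] [-0.1 -1.4  0.5]
-110 [498.  144.1  -2.5] [-0.6 -1.5  1.8]
-70 [511.3 106.5  -2.5] [-0.3 -1.   0.9]
-40 [521.3  78.   -2.5] [-1.2 -1.2  0.4]
13.45
```

View pics/c3.png

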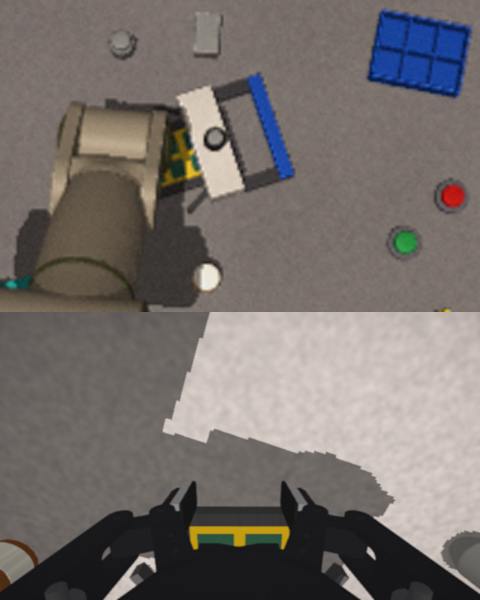

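The top view shows the carrier in line and entering the bridge; in the wrist view it is centred and square between the fingers. I'll push it home with force guarding.

```bash
python3 - <<'E'
from h import *
Z=-2.5; gx=np.array([np.cos(GY),np.sin(GY),0])
f0=env.observe()['ft_force'].copy(); x=-40
while x<13:
    x+=6 if x<-4 else 1
    env.move_l(tool(x,0,0,86,Z),40); F=-(env.observe()['ft_force']-f0)@gx
    print(x,round(F,1),end=' ')
    if F>8: break
env.sleep(.3); o=env.observe(); print(w2g(o['ee_pos']),o['ee_pos'],o['ft_force']-f0,o['t'])
shot('top','t4.png'); shot('wrist','w4.png')
a=cv2.imread('pics/t4.png')[110:240,240:440]; b=cv2.imread('pics/w4.png')
cv2.imwrite('pics/c4.png',np.vstack([cv2.resize(a,(480,312),interpolation=cv2.INTER_CUBIC),cv2.resize(b,(480,288))]))
E
```

```text
-34 -0.3 -28 0.6 -22 -0.5 -16 0.2 -10 -0.6 -4 0.1 -3 0.4 -2 1.4 -1 2.1 0 2.1 1 1.3 2 1.7 3 0.9 4 1.1 5 5.4 6 10.7 [[-8.11967957e+01  1.49018557e-02]] [536.08118112  35.95698454  -2.49243132] [-2.11671314 10.03514494  4.47556492] 18.15
```

View pics/c4.png

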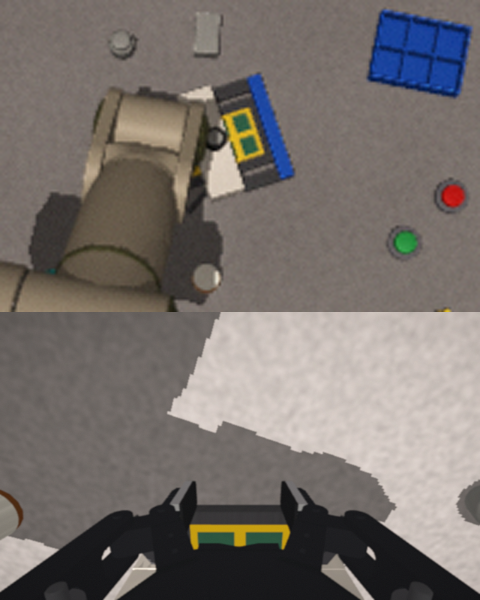

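The carrier is home: it met contact at nominal x≈5 with about 10 N, and the top view shows its leading edge on the blue bar. I'll back off, shut the fingers, hover over the green button and re-measure both.

```bash
python3 - <<'E'
from h import *
env.move_l(tool(-40,0,0,86,-2.5),80)
env.move_l(tool(-40,0,0,86,160),200)
env.grip(0)
env.movep([429.5,-316.8,130],fr()); env.sleep(.2)
w,_=shot('wrist','w5.png'); shot('top','t5.png')
h=cv2.cvtColor(w,cv2.COLOR_RGB2HSV)
m=cv2.inRange(h,(50,120,50),(80,255,255))
n,l,s,c=cv2.connectedComponentsWithStats(m)
for i in range(1,n):
    if s[i,4]>100: print(s[i],c[i],px2w('w5.png',c[i],22))
o=env.observe(); print(o['t'],o['ee_pos'])
b=cv2.imread('pics/w5.png')
a=cv2.imread('pics/t5.png')[140:205,295:395]
cv2.imwrite('pics/c5.png',np.vstack([cv2.resize(a,(480,312),interpolation=cv2.INTER_CUBIC),cv2.resize(b,(480,288))]))
E
```

```text
[551   0  31  13 370] [565.58108108   5.98108108] [[ 560.80323965 -106.57510164   22.        ]]
[592   0  32  13 371] [607.38274933   6.00808625] [[591.54929294 -95.70735657  22.        ]]
[303 179  33  34 858] [318.44055944 195.81002331] [[ 430.25681167 -314.95979218   22.        ]]
22.35 [ 429.79265637 -316.41082449  130.04974314]
```

View pics/c5.png

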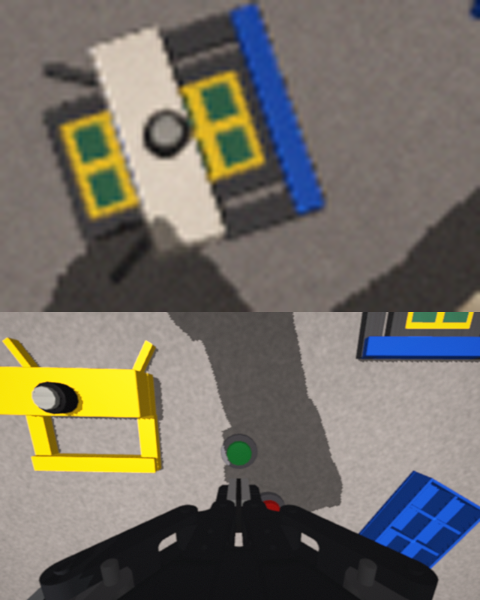

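The carrier is square against the blue bar, and the green button, at (318,196) in the full wrist image, lies where the top view put it. The red button is 95 mm away. Now I'll press.

```bash
python3 - <<'E'
from h import *
p=[430,-316]
env.move_l([*p,28],120); env.sleep(.2); f0=env.observe()['ft_force'].copy()
z=24
while z>12:
    env.move_l([*p,z],30); o=env.observe(); F=(o['ft_force']-f0)[2]; print(z,o['ee_pos'][2].round(1),F.round(1),end='; ')
    if F>12: break
    z-=1
env.sleep(.3); print(env.observe()['ft_force']-f0)
env.move_l([*p,130],100); env.sleep(.3)
a,_=shot('top','t6.png'); o=env.observe(); print(o['t'],o['ft_force']-f0)
b=cv2.imread('pics/t5.png'); c=cv2.imread('pics/t6.png')
print(cv2.absdiff(b,c)[140:200,295:375].max())
E
```

```text
24 23.8 -1.0; 23 22.9 -0.1; 22 22.1 1.2; 21 21.1 1.2; 20 20.1 1.4; 19 19.1 3.0; 18 18.1 2.9; 17 17.1 4.1; 16 16.1 4.5; 15 15.9 13.6; [-2.0698279   3.32629543 14.36559012]
28.0333 [-0.03928813  0.26863715 -0.22927108]
59
```

```bash
python3 - <<'E'
from h import *
for f in('t5','t6'):
    h=cv2.cvtColor(cv2.imread(f'pics/{f}.png')[140:200,295:375],cv2.COLOR_BGR2HSV)
    print(np.argwhere(cv2.inRange(h,(18,120,80),(35,255,255))).mean(0))
env.sleep(.3); print(env.sign_off())
E
```

```text
[29.34492754 34.17101449]
[29.28739003 34.24633431]
the job is handed in; nothing more can be done
None
```

The carrier was pushed flat to the blue stop and stayed there. The green button was then pressed to its bottom (about 14 N) and released. The job was handed in at about 28 s, with the red button and the bystanders not knowingly touched; the hand-in returned no verdict.

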